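Refit the top tier of an acrylic stand onto its three-stud hub

TASK

Put the loose top tier back on the acrylic stand: lower its sleeve over the spindle, turn the tier lightly on the studs until its three holes find the three studs, then guide it down until it lies fully home, flat on the black hub, and let go. Use a light hand, without forcing it on or letting it drop, and leave the other things where they are.

Things in the scene. Friction and masses are not known exactly. Their poses are not given: they have to be found in the camera images.
- tier: loose top tier, about 0.3 kg: tinted acrylic disc 180 mm across, 6 mm thick, 8 mm lip on its upper edge, lying right way up, a white round sleeve at its middle. Three 11 mm holes go through the disc, centres 34 mm from the axis, 120 degrees apart, the first on the tier's own +x. Brittle: keep push or twist on hub and studs below 20 N, set down slowly. Origin: centre of the underside, z up.
- sleeve (a point): point on the axis of the tier's white sleeve, 38 mm above the disc's underside. Sleeve: 42 mm outside, straight 19 mm bore right through, top 52 mm above the underside. Grip it here from above at any yaw; fingertips at least 14 mm above the underside, since the studs come 12 mm up through the disc.
- seat (a point): centre of the flat top face (175 mm above the sideboard) of the 92 mm wide black hub on the stand, where the tier's underside comes to rest; z up. Three steel studs stand on it, 8 mm across, 12 mm high (top 3 mm tapers to 4.4 mm), on a 34 mm radius, 120 degrees apart. Hub and studs may be turned to ANY angle: this reading's yaw does not tell it.
- spindle (a point): tip of the steel spindle in the middle of the hub, 46 mm above the hub's top face; 16 mm across, the top 9 mm tapering to 8 mm. The hub turns only against a stiff brake (1.5 N m) and stays put under a light touch. Find the studs by sight from above or by turning the tier lightly on their tops: 120 degrees of turn always brings a match, within about 2.5 degrees either way.
- stand: the fixed stand: two acrylic tiers 224 mm across at 12 and 92 mm height on a central column, with the hub on top; origin at the middle of its foot on the sideboard, z up. It does not move.
- dish: blue ceramic dish, 72 mm across, 26 mm high, on the stand's middle tier; bystander; origin under its centre
- comb: steel grooming comb, 118 mm long, 5 mm thick, on the stand's middle tier; bystander; origin under its middle, long along y
- jar: closed cream plastic jar with a green twist cap, 54 mm across, 60 mm high, on the stand's bottom tier; bystander; origin under its centre
- bottle: empty drip bottle with a red cap and bent steel tube, 60 mm across, 196 mm high, standing on the sideboard near its far edge; bystander; origin under its centre
- chew_stick: bamboo chew stick, 126 mm long, 16 mm across, lying on the sideboard near the robot; bystander; origin under its middle, long along y
- brush: wooden grooming brush, 185 mm long, 34 mm high, lying bristles down on the sideboard near its far right corner; bystander; origin at bristle level, long along y
- scoop: feed scoop like a long spoon, wooden handle and steel bowl, 170 mm long, lying on the sideboard near its far left corner; bystander; origin under its middle
Things that resemble listed ones, but are neither listed nor needed, are in the scene too. There is more than one size of the stand; the one meant has the size given above.

How it is judged:
At the end, for the whole second after the job is handed in: The tier rests at ease on the stand, released: its underside within 2 mm of the hub's top face (so all three studs stand in its holes), centred within 4 mm, level within 0.03 rad (z of tier in the frame of seat between -0.002 and 0.002 m and horizontal distance between tier and seat below 0.004 m and angle between the z axis of tier and the z axis of seat, either way round below 0.03 rad and linear speed of tier below 0.01 m/s); the robot touches nothing.
It fails at once if the tier is forced: more than 30 N between the tier and the stand with its hub (contact force between tier and stand above 30 N).
It fails at once if the tier is let drop on the spindle: it moves faster than 0.25 m/s while its sleeve is over the spindle (a free fall of about 3 mm) (horizontal distance between tier and seat below 0.006 m and z of tier in the frame of seat below 0.04 m and linear speed of tier above 0.25 m/s).
It fails at once if a bystander (dish, comb, jar, bottle, chew stick, brush or scoop) is moved by more than 20 mm (distance of any of dish, comb, jar, bottle, chew_stick, brush, scoop from where it was at the start of the episode above 0.02 m).
It also fails if it takes over 67 s, if anything falls off the work surface, if the arm or the gripper's body presses on something with over 40 N, if the wrist force passes 120 N, or if a joint passes its speed limit or range.

ROBOT

A 6-joint arm with a two-finger parallel gripper is mounted at the origin on the work surface. World frame = base frame: x ahead of the robot, y to its left, z up, the work surface at z = 0. Lengths are in m, angles in rad, forces in N, time in s.
With the tool pointing down it reaches from about 0.375 to 0.975 m from the base axis. Payload 3.8 kg.
Tool frame: the origin (TCP) lies midway between the tips of the shut fingers; the grasp point (between the pads) lies 19 mm behind it; z points along the fingers, y is the line along which they close (so a half turn about z gives the same grasp; the last joint's range is limited). The gripper opens to 85 mm and grips with 20 to 120 N. Pads are 22 mm wide; open, the fingers measure 114 mm over their backs; the gripper's body (76 mm by 85 mm) begins 54 mm behind the grasp point. The pads swing forward as they close: fully open they stand 13 mm farther back than shut.
Start: joints at [-1.158, 0.264, 1.604, -0, 1.274, -0.037], TCP at [0.293, -0.608, 0.231] pointing down, gripper open.
Joint ranges: [-2.63, 2.63], [-0.94, 2.18], [0.31, 2.57], [-1.31, 4.45], [0, 2.66], [-2.55, 2.55]. Speed limits (rad/s): [2.57, 2.57, 3.14, 3.14, 3.14, 3.14].

INTERFACE

Orientations are given as a rotation vector (axis times angle).
In Python, from workcell import status, read_camera, workorder, masks_of gives the robot as it stands.
- The arm moves only by the tool drive_tool, never from a script. Its argument "rows" is a list of rows, each a list of 7 numbers: the turn, a rotation vector about the tool's x, y, z in degrees, then the shift along the tool's x, y, z in m, then the opening, from 0 (shut) to 1 (fully open). In form: [[ax, ay, az, tx, ty, tz, claw], ...]. A call has 1 to 8 rows; each row shifts and turns the commanded pose from where the row before left it, along the tool's axes as they then stand; what a row does not reach is not made up. A row lasts 1/12 s, in which the tool goes at most 41.7 mm and 7.16 degrees, less where a joint would pass 70% of its speed; a pose out of reach is approached as far as the arm can. A call is refused whole if a number of a shift passes 0.0417 or a number of a turn 7.16, either way. A call with a gripper value outside its range is refused whole. The fingers move at their own pace and stop on an object; "force" is the grip in N (left out, the last holds). Time passes only in rows, so rows that do not move let the fingers close. It gives the time, the measured TCP pose, the force, the opening and the grip force at its end, in the units of the state.
- status.read_state(): the state, without advancing time (a new reading comes with each control period).
- read_camera(name): name is "scene" or "top" or "wrist"; returns a dict with "color" (480x640x3 uint8, red, green, blue), "intrinsics" (3x3 intrinsics, pixels), "world_from_camera" (4x4, takes a point from camera to world coordinates); the wrist camera has in their place "mount" (4x4, takes a point from camera to tool coordinates, whose origin is the TCP and whose axes are the flange's). Camera axes: x right, y up, looking along -z (the intrinsics and any distortion apply to the point x, -y, -z); pixel columns grow to the right and rows downward; lengths in m; the calibration is good to about 2 mm. The wrist camera is an equidistant fisheye: a pixel r from the principal point sees the ray r / f radians off the axis. A picture is of the moment at which its call begins: read the wrist's pose just before it. There is no depth.
- workorder.finish_job(): hands the job in; it is judged then, once.
Trained networks look in a picture, given as the dict that the camera call returned (one of the last four; its "shot" number tells which), for a name from the list of things; names that differ only in an ending like _2 or _b are one class to them, and where a whole thing is asked for, a point or a joint stands for the part that bears it (a point fixed in the world has none). Each returns a list of dicts, best first, with "score" (0 to 1); they miss things now and then, are a little off and sometimes report something else, mostly with a low value. They report only what shows in the picture. A call takes as long as a camera call. They do not tell look-alikes from the thing itself.
- masks_of(picture, name): "mask" (480x640 bool, what is visible of it) and "bbox" ([left, top, right, bottom] in pixels, round what is visible of it).
The state is a dict: "time": time; "q": joint angles; "joint_vel": joint speeds; "joint_torque": joint torques, N m; "tool_pos": TCP position; "tcp_rot": TCP orientation; "wrist_force": force on the tool from outside, world axes, zero at the start; "torque": the same for the moment, N m; "width": opening from 0.0 (shut) to 1.0 (fully open); "grip_force": force on a finger pad.
Only numpy, scipy, OpenCV 4.12 (cv2) and the standard library are available. Lean on these libraries where they do the work, as an engineer would, in place of code of your own. Each camera call takes 0.05 s, during which the arm holds its last target. There are 200 camera calls.

## Working session

There is one attempt and no reset: what is moved stays moved. The work goes in short steps, Python scripts to look and compute and a tool call to move; the robot and the scene stay as the last step left them, time stands still between calls to the robot, and variables do not carry over. Pictures are saved under pics/ and viewed, at most 10 in all, crops included, and the job is handed in when it is done.

Besides the shell and the picture viewer there is one more tool, called after "Emit:" by a JSON object that holds its "api" and its "payload". drive_tool: Moves the arm, as the interface text tells. Its arguments: {"type":"object","properties":{"rows":{"type":"array"},"force":{"type":"number"}},"required":["rows"]}

```bash
mkdir -p pics
cat > h.py <<'E'
import numpy as np, cv2
from workcell import status, read_camera, workorder, masks_of
def save(p,n): cv2.imwrite('pics/'+n,cv2.cvtColor(p['color'],cv2.COLOR_RGB2BGR))
def plane(p,u,v,z):
    K=np.array(p['intrinsics']);T=np.array(p['world_from_camera'])
    d=T[:3,:3]@np.array([(u-K[0,2])/K[0,0],-(v-K[1,2])/K[1,1],-1]);o=T[:3,3]
    return o+d*(z-o[2])/d[2]
def proj(p,X):
    K=np.array(p['intrinsics']);T=np.array(p['world_from_camera'])
    c=T[:3,:3].T@(np.array(X)-T[:3,3]); return K[0,2]+K[0,0]*c[0]/-c[2], K[1,2]-K[1,1]*c[1]/-c[2]
E
python3 - <<'E'
from h import *
np.set_printoptions(precision=4,suppress=True)
s=status.read_state();print(s)
ps={c:read_camera(c) for c in('scene','top','wrist')}
for c,p in ps.items():
    save(p,c+'0.png');print(c,p.keys(),p['intrinsics'],p.get('world_from_camera',p.get('mount')))
    for n in ('tier','sleeve','seat','spindle','stand'):
        try: print(n,[(round(m['score'],2),m['bbox']) for m in masks_of(p,n)])
        except Exception as e: print(n,e)
a=np.hstack([cv2.resize(cv2.imread(f'pics/{c}0.png'),(640,480)) for c in('scene',)])
E
```

```text
{'time': 0.0, 'q': array([-1.1579,  0.2648,  1.6054, -0.    ,  1.2737, -0.0369]), 'joint_vel': array([-0.0001, -0.0002,  0.001 ,  0.0009, -0.0021, -0.0003]), 'joint_torque': array([ -0.0004, -51.5111, -36.7313,   0.    ,   0.0128,   0.    ]), 'tool_pos': array([ 0.2932, -0.6072,  0.23  ]), 'tcp_rot': array([-3.0603, -0.7001,  0.0007]), 'wrist_force': array([-0.0131, -0.0042,  0.6054]), 'torque': array([-0.0123, -0.0299,  0.0588]), 'grip_force': 0.0, 'width': 1.0015915827797626}
scene dict_keys(['color', 'intrinsics', 'world_from_camera', 'shot']) [[541.698    0.     312.4612]
 [  0.     541.698  238.4819]
 [  0.       0.       1.    ]] [[-0.25   -0.8224  0.5111  1.2189]
 [ 0.9682 -0.2146  0.1282  0.1833]
 [ 0.0042  0.5269  0.8499  1.372 ]
 [ 0.      0.      0.      1.    ]]
tier [(0.87, [332.1, 277.9, 398.6, 342.2])]
sleeve [(0.98, [330.6, 279.8, 396.5, 343.8])]
seat [(0.7, [189.9, 91.5, 295.9, 203.7]), (0.66, [360.8, 142.5, 476.9, 257.0]), (0.57, [186.9, 210.3, 274.6, 295.7]), (0.24, [417.6, 343.8, 447.6, 404.0])]
spindle [(0.88, [187.1, 93.0, 296.1, 204.4]), (0.65, [357.8, 142.4, 4
[... 667 characters left out ...]
.7, 166.0, 292.6, 240.7]), (0.64, [122.8, 276.4, 286.3, 436.4]), (0.6, [390.6, 312.3, 552.3, 466.0]), (0.58, [372.5, 175.4, 478.7, 275.9])]
stand [(0.93, [389.9, 308.2, 551.6, 462.9]), (0.78, [374.2, 172.9, 482.9, 275.6]), (0.58, [125.2, 275.7, 285.8, 437.8]), (0.25, [159.5, 109.2, 183.0, 180.7])]
wrist dict_keys(['color', 'intrinsics', 'mount', 'shot']) [[371.6483   0.     316.9674]
 [  0.     371.6483 234.1411]
 [  0.       0.       1.    ]] [[ 0.0012  0.9495  0.3137  0.0807]
 [ 1.     -0.0013  0.      0.0005]
 [ 0.0004  0.3137 -0.9495 -0.1426]
 [ 0.      0.      0.      1.    ]]
tier []
sleeve []
seat [(0.89, [0.2, 30.5, 154.1, 351.8])]
spindle [(0.58, [0.0, 32.7, 153.7, 353.2])]
stand []
```

View pics/scene0.png

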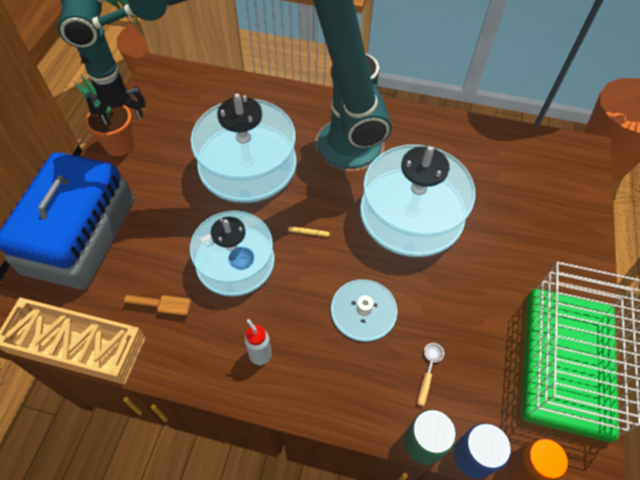

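View pics/top0.png

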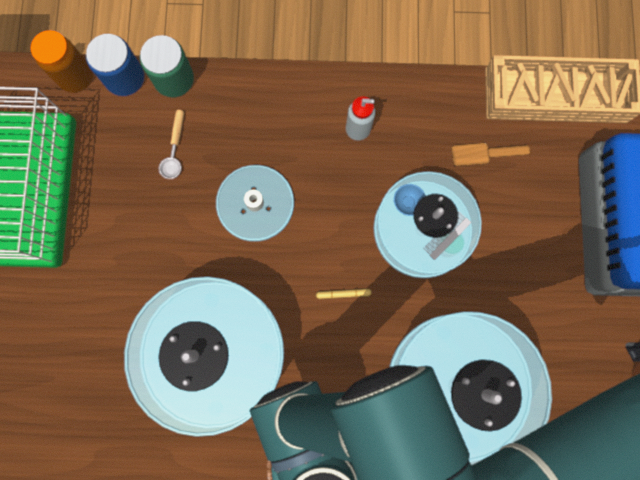

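The two views show three stands: large ones at top-view (205,357) and (475,390), and a small one at (428,225). The small one carries the dish, comb and jar and is about 224 mm across, so it is the one meant. The only tier is at top (254,203) / scene (364,310). I'll check the choice in one close crop.

Run:
```python
from h import *
a=cv2.imread('pics/top0.png');b=cv2.imread('pics/scene0.png')
f=lambda im,x,y,w:cv2.resize(im[y:y+w,x:x+w],(400,300) if 0 else (390,290+0),interpolation=cv2.INTER_CUBIC)
def g(im,x,y,w,h): return cv2.resize(im[y:y+h,x:x+w],(400,300),interpolation=cv2.INTER_CUBIC)
m=np.vstack([np.hstack([g(a,205,165,100,75),g(a,385,177,100,75)]),np.hstack([g(b,320,275,100,75),g(b,180,205,100,75)])])
cv2.imwrite('pics/crop1.png',m)
p=read_camera('top')
for z,l in((0.175,'hub'),): print(l,plane(p,435,216,z))
# scale check: tier widths
for (u0,v0,u1,v1) in ((375,225,481,225),(125,357,284,357)): print(plane(p,u1,v1,.092)-plane(p,u0,v0,.092))
```

```text
hub [ 0.53038068 -0.21881796  0.175     ]
[ 0.00664665 -0.23150102  0.        ]
[ 0.00883007 -0.33189856  0.        ]
```

View pics/crop1.png

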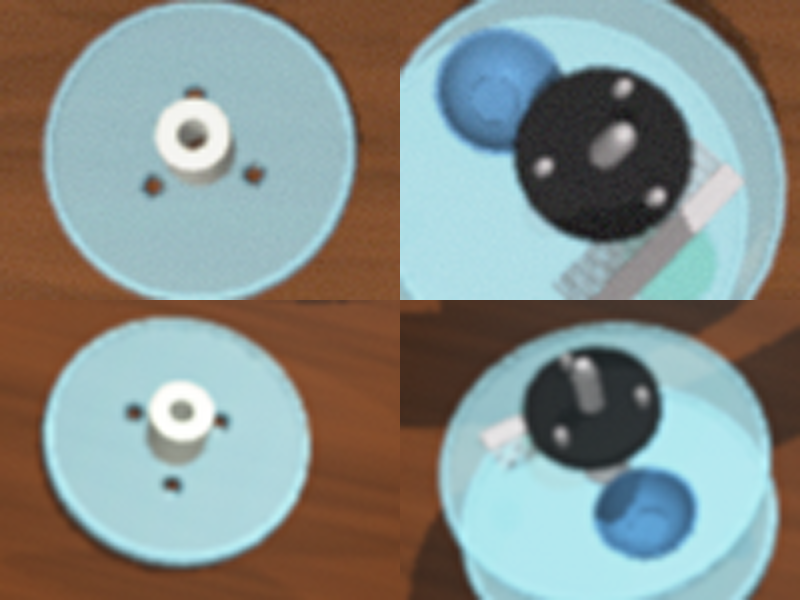

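The crop confirms it: the tier has a white sleeve top at top (253.5,198) / scene (365,302.5). The small stand has its spindle tip at top (441.7,210) / scene (225,221), with three studs visible on the hub. I'll triangulate from these.

Run:
```python
from h import *
np.set_printoptions(precision=4,suppress=True)
s=read_camera('scene');t=read_camera('top')
def tri(a,b):
    A=[];y=[]
    P=[]
    for p,uv in((t,a),(s,b)):
        o=np.array(p['world_from_camera'])[:3,3];d=plane(p,*uv,0)-o;d/=np.linalg.norm(d)
        M=np.eye(3)-np.outer(d,d);A.append(M);y.append(M@o)
    X=np.linalg.lstsq(np.vstack(A),np.hstack(y),rcond=None)[0]
    return X,np.hypot(*(np.array(proj(t,X))-a))
print('sleeve top',tri((253.5,198.2),(365.2,302.5)))
print('spindle tip',tri((441.7,210.2),(225.2,220.7)))
print('hub c',tri((435.7,215.5),(228.2,232)))
c=plane(t,255,202.3,.01);print('disc c',c, plane(t,253.5,198.2,.052),plane(s,365.2,302.5,.052))
for p,L in((t,[(243,211.5),(268.5,208.7),(253.5,188)]),(s,[(353.5,303),(375.5,305.2),(363,321)])):
    for q in L:
        X=plane(p,*q,.005);d=X-plane(t,253.5,198.2,.052);print('hole',X,np.hypot(*d[:2]),np.degrees(np.arctan2(d[1],d[0])))
print('hubs',plane(t,435.7,215.5,.175),plane(s,228.2,232,.175),'tips',plane(t,441.7,210.2,.221),plane(s,225.2,220.7,.221))
h=(plane(t,435.7,215.5,.175)+plane(s,228.2,232,.175))/2
for p,L in((t,[(441.2,198.7),(420.7,218.7),(449,226.2)]),(s,[(221,220),(240.5,228.7),(220,239)])):
    for q in L:
        X=plane(p,*q,.186);d=X-h;print('stud',X,np.hypot(*d[:2]),np.degrees(np.arctan2(d[1],d[0])))
```

```text
sleeve top (array([0.5853, 0.1688, 0.053 ]), np.float64(0.889701094777176))
spindle tip (array([ 0.532 , -0.2207,  0.2222]), np.float64(1.019602697889151))
hub c (array([ 0.5323, -0.2195,  0.1694]), np.float64(0.9186231407236546))
disc c [0.5859 0.1675 0.01  ] [0.5858 0.167  0.052 ] [0.5844 0.1708 0.052 ]
hole [0.5643 0.1949 0.005 ] 0.03524004991576915 127.49517215114663
hole [0.5727 0.1359 0.005 ] 0.03372380974026443 -112.79247137457271
hole [0.6213 0.1731 0.005 ] 0.03607567733722237 9.74403227175431
hole [0.5715 0.1393 0.005 ] 0.031111000375129726 -117.35360329713225
hole [0.5627 0.1995 0.005 ] 0.03991268039073564 125.34070379860303
hole [0.6173 0.1756 0.005 ] 0.03273657325793369 15.307144657181514
hubs [ 0.5315 -0.2203  0.175 ] [ 0.5354 -0.2157  0.175 ] tips [ 0.5327 -0.2229  0.221 ] [ 0.5313 -0.219   0.221 ]
stud [ 0.5644 -0.2295  0.186 ] 0.03306836640744524 -20.402283901761173
stud [ 0.5216 -0.1875  0.186 ] 0.03266637435417099 111.23645859775812
stud [ 0.5078 -0.2448  0.186 ] 0.037129757048031 -133.7236079187045
stud [ 0.511  -0.2427  0.186 ] 0.03333794378426188 -132.22194342436373
stud [ 0.524  -0.1845  0.186 ] 0.034849759825886305 105.77251305697273
stud [ 0.5673 -0.2254  0.186 ] 0.03461681515121933 -12.405245836427255
```

Emit:
{"api": "drive_tool", "payload": {"rows": [[0, 0, 0, 0, 0, -0.036, 1], [0, 0, 0, 0, 0, -0.036, 1], [0, 0, 0, 0, 0, -0.036, 1], [0, 0, 0, 0.0273, -0.026, 0, 1], [0, 0, 0, 0.0273, -0.026, 0, 1], [0, 0, 0, 0.0273, -0.026, 0, 1], [0, 0, 0, 0.0273, -0.026, 0, 1], [0, 0, 0, 0.0273, -0.026, 0, 1]]}}

```text
time: 1.72
tool_pos: [0.3601, -0.4299, 0.3395]
tcp_rot: [3.062, 0.699, 0.001]
wrist_force: [1.1, 0.3, -0.4]
width: 0.998
grip_force: 0.0
```

Emit:
{"api": "drive_tool", "payload": {"rows": [[0, 0, 0, 0.03, -0.024, 0, 1], [0, 0, 0, 0.03, -0.024, 0, 1], [0, 0, 0, 0.03, -0.024, 0, 1], [0, 0, 0, 0.03, -0.024, 0, 1], [0, 0, 0, 0.03, -0.024, 0, 1], [0, 0, 0, 0.03, -0.024, 0, 1], [0, 0, 0, 0, 0, 0, 1], [0, 0, 0, 0, 0, 0, 1]]}}

```text
time: 2.38
tool_pos: [0.4601, -0.2217, 0.3395]
tcp_rot: [3.06, 0.707, 0.001]
wrist_force: [-0.5, -0.5, 0.4]
width: 0.999
grip_force: 0.0
```

```bash
cat >> h.py <<'E'
from scipy.spatial.transform import Rotation as Ro
def wpose(p,s):
    T=np.eye(4);T[:3,:3]=Ro.from_rotvec(s['tcp_rot']).as_matrix();T[:3,3]=s['tool_pos'];return T@np.array(p['mount'])
def wplane(p,s,u,v,z):
    K=np.array(p['intrinsics']);T=wpose(p,s);a=np.array([u-K[0,2],v-K[1,2]]);r=np.hypot(*a);th=r/K[0,0]
    d=np.array([a[0]/r*np.sin(th),-a[1]/r*np.sin(th),-np.cos(th)]);d=T[:3,:3]@d;o=T[:3,3]
    return o+d*(z-o[2])/d[2]
def wproj(p,s,X):
    K=np.array(p['intrinsics']);T=wpose(p,s);c=T[:3,:3].T@(np.array(X)-T[:3,3]);th=np.arctan2(np.hypot(c[0],c[1]),-c[2]);k=K[0,0]*th/np.hypot(c[0],c[1])
    return K[0,2]+k*c[0],K[1,2]-k*c[1]
def tool(s,dw): return Ro.from_rotvec(s['tcp_rot']).as_matrix().T@np.array(dw)
E
python3 - <<'E'
from h import *
s=status.read_state();p=read_camera('wrist');save(p,'w1.png')
print(s['tool_pos'],s['tcp_rot'],s['q'],wproj(p,s,[.532,-.2205,.221]),wproj(p,s,[.532,-.2205,.175]))
import pickle;pickle.dump((p,s),open('w1.pkl','wb'))
E
```

```text
[ 0.46008776 -0.2217067   0.33954923] [3.06047447e+00 7.07203060e-01 5.23818606e-04] [-4.97730186e-01 -1.00621438e-01  1.79994628e+00 -1.33157669e-04
  1.44170535e+00  6.18902537e-01] (np.float64(359.88324123896723), np.float64(138.1851026036627)) (np.float64(353.5419567312292), np.float64(134.77143926095025))
```

View pics/w1.png

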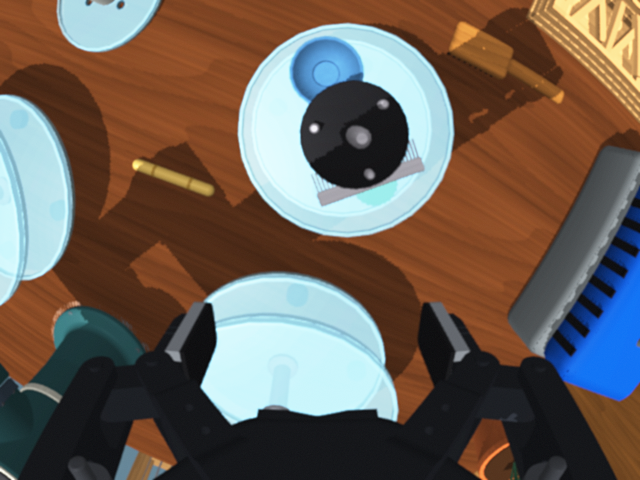

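The wrist view shows the hub centred at (355,135), the spindle tip at about (362,136), and studs at (383,104), (315,128) and (370,174). The tier is at the top-left edge. I'll compute these and the way to the tier.

Run:
```python
from h import *
import pickle
np.set_printoptions(precision=4,suppress=True)
p,s=pickle.load(open('w1.pkl','rb'))
g=cv2.cvtColor(p['color'],cv2.COLOR_RGB2HSV)[...,2]
y,x=np.mgrid[:480,:640]; m=((x-355)**2+(y-135)**2<47**2)
n,l,st,c=cv2.connectedComponentsWithStats((m&(g>90)).astype(np.uint8))
for i in range(1,n):
    if st[i,4]>8: print(c[i],st[i])
d=(g<60)&((x-355)**2+(y-135)**2<62**2)
ct=max(cv2.findContours(d.astype(np.uint8),0,1)[0],key=cv2.contourArea);(u,v),_,_=cv2.fitEllipse(cv2.convexHull(ct));H=wplane(p,s,u,v,.175);print('hub',u,v,H)
for i in range(1,n):
    if st[i,4]>8:
        X=wplane(p,s,*c[i],.185);e=X-H;print(X,np.hypot(*e[:2]),np.degrees(np.arctan2(e[1],e[0])))
print('tip',wplane(p,s,362,136,.221))
print('to tier',tool(s,np.array([.5853,.1685,.34])-s['tool_pos']))
```

```text
[382.7284 103.2099] [377  99  12   9  81]
[313.593  127.8023] [309 123  10  11  86]
[358.6433 135.7107] [347 126  24  21 356]
[369.2237 173.6316] [365 169  10  10  76]
hub 354.2404479980469 134.3949737548828 [ 0.5325 -0.2209  0.175 ]
[ 0.5656 -0.2286  0.185 ] 0.03392696886266378 -13.173222907316308
[ 0.5229 -0.1886  0.185 ] 0.03369653825670741 106.67368565626269
[ 0.5332 -0.2234  0.185 ] 0.002589026836033182 -74.95217049373166
[ 0.5097 -0.2452  0.185 ] 0.03334671431885015 -133.17053198134496
tip [ 0.5341 -0.2211  0.221 ]
to tier [ 0.2837 -0.2957 -0.0005]
```

Emit:
{"api": "drive_tool", "payload": {"rows": [[0, 0, 0, 0.026, -0.027, 0, 1], [0, 0, 0, 0.026, -0.027, 0, 1], [0, 0, 0, 0.026, -0.027, 0, 1], [0, 0, 0, 0.026, -0.027, 0, 1], [0, 0, 0, 0.026, -0.027, 0, 1], [0, 0, 0, 0.026, -0.027, 0, 1], [0, 0, 0, 0.026, -0.027, 0, 1], [0, 0, 0, 0.026, -0.027, 0, 1]]}}

```text
time: 3.1
tool_pos: [0.5534, 0.0612, 0.3394]
tcp_rot: [3.063, 0.696, 0.0]
wrist_force: [0.9, -0.8, -0.7]
width: 0.994
grip_force: 0.0
```

Emit:
{"api": "drive_tool", "payload": {"rows": [[0, 0, 0, 0.026, -0.027, 0.02, 1], [0, 0, 0, 0.024, -0.026, 0.03, 1], [0, 0, 0, 0.013, -0.013, 0.035, 1], [0, 0, 0, 0.007, -0.0, 0.035, 1], [0, 0, 0, 0, 0, 0, 1], [0, 0, 0, 0, 0, 0, 1]]}}

```text
time: 3.6
tool_pos: [0.5844, 0.1454, 0.2199]
tcp_rot: [3.062, 0.699, -0.01]
wrist_force: [-0.0, -0.4, 0.2]
width: 0.998
grip_force: 0.0
```

Run:
```python
from h import *
np.set_printoptions(precision=4,suppress=True)
s=status.read_state();p=read_camera('wrist');save(p,'w2.png')
im=cv2.imread('pics/w2.png')
print(s['tool_pos'],s['tcp_rot'],wproj(p,s,[.5853,.1685,.052]),[wproj(p,s,[.5853+.034*np.cos(a),.1685+.034*np.sin(a),.006]) for a in np.radians([7.5,127.5,247.5])])
import pickle;pickle.dump((p,s),open('w2.pkl','wb'))
```

```text
[0.5844 0.1454 0.2199] [ 3.0624  0.6985 -0.0104] (np.float64(292.7364663747801), np.float64(196.6018168387046)) [(np.float64(306.5045671050182), np.float64(153.17723779915178)), (np.float64(262.2357303725083), np.float64(193.26294773319432)), (np.float64(318.95283293619246), np.float64(211.16785682706615))]
```

View pics/w2.png

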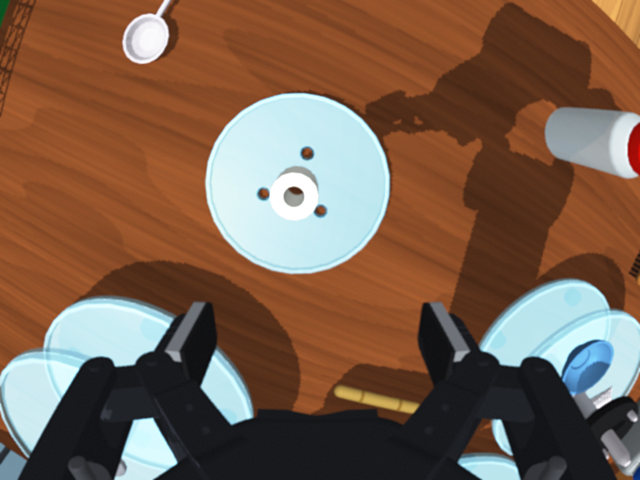

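The wrist view shows the sleeve at (294,196) and holes at (307,153), (263,193) and (320,211), all within about 1 px of the predictions.

Run:
```python
from h import *
import pickle
np.set_printoptions(precision=4,suppress=True)
p,s=pickle.load(open('w2.pkl','rb'))
c=p['color'].astype(int);y,x=np.mgrid[:480,:640]
w=(c.min(2)>200)&((x-294)**2+(y-196)**2<27**2)
ct=max(cv2.findContours(w.astype(np.uint8),0,1)[0],key=cv2.contourArea);(u,v),ax,_=cv2.fitEllipse(cv2.convexHull(ct))
S=wplane(p,s,u,v,.052);print('sleeve',u,v,ax,S)
d=(c[...,0]>c[...,2]).astype(np.uint8);Xs=[]
for a,b in((307,153),(263,193),(320,211)):
    k=(d>0)&((x-a)**2+(y-b)**2<9**2);q=(x[k].mean(),y[k].mean());Xs.append(wplane(p,s,*q,.004));print(q,k.sum())
C=np.mean(Xs,0);print('centre',C)
for X in Xs: e=X-C;print(X,np.hypot(*e[:2]),np.degrees(np.arctan2(e[1],e[0])))
D=(S+C)/2;print('move',tool(s,[D[0]-s['tool_pos'][0],D[1]-s['tool_pos'][1],.018-s['tool_pos'][2]]))
print(Ro.from_rotvec(s['tcp_rot']).as_matrix())
```

```text
sleeve 292.830078125 197.33358764648438 (50.06998062133789, 53.053138732910156) [0.5848 0.1682 0.052 ]
(np.float64(306.67857142857144), np.float64(152.5952380952381)) 84
(np.float64(263.38028169014086), np.float64(193.08450704225353)) 71
(np.float64(320.0857142857143), np.float64(210.02857142857144)) 70
centre [0.5858 0.168  0.004 ]
[0.6194 0.173  0.004 ] 0.03392558175234653 8.501360136272023
[0.5647 0.1946 0.004 ] 0.03395852772034515 128.3903034510717
[0.5734 0.1363 0.004 ] 0.033999026598888954 -111.50611240464819
move [ 0.012  -0.0199  0.2018]
[[ 0.9011  0.4336 -0.0064]
 [ 0.4336 -0.9011 -0.002 ]
 [-0.0066 -0.001  -1.    ]]
```

Emit:
{"api": "drive_tool", "payload": {"rows": [[0, 0, 0, 0.004, -0.007, 0.03, 1], [0, 0, 0, 0.004, -0.007, 0.03, 1], [0, 0, 0, 0.004, -0.006, 0.03, 1], [0, 0, 0, 0, 0, 0.03, 1], [0, 0, 0, 0, 0, 0.025, 1], [0, 0, 0, 0, 0, 0.015, 1], [0, 0, 0, 0, 0, 0, 1], [0, 0, 0, 0, 0, 0, 1]]}}

```text
time: 4.32
tool_pos: [0.5897, 0.1695, 0.0649]
tcp_rot: [3.063, 0.698, 0.004]
wrist_force: [-0.3, 0.7, -0.1]
width: 0.999
grip_force: 0.0
```

Run:
```python
from h import *
np.set_printoptions(precision=4,suppress=True)
s=status.read_state();print(s['tool_pos'],s['tcp_rot'],s['q'],s['wrist_force'],tool(s,np.array([.5853,.1681,.018])-s['tool_pos']));print(Ro.from_rotvec(s['tcp_rot']).as_matrix()[:,2])
```

```text
[0.5897 0.1695 0.0649] [3.0629 0.698  0.0041] [ 0.2394  0.2992  1.8879 -0.0002  0.9519  1.3622] [-0.3304  0.6503 -0.0634] [-0.0047 -0.0007  0.0469]
[ 0.0026  0.0004 -1.    ]
```

Emit:
{"api": "drive_tool", "payload": {"rows": [[0, 0, 0, -0.003, -0.0005, 0.02, 1], [0, 0, 0, -0.0015, 0, 0.017, 1], [0, 0, 0, 0, 0, 0.01, 1], [0, 0, 0, 0, 0, 0, 1], [0, 0, 0, 0, 0, 0, 1], [0, 0, 0, 0, 0, 0, 1]]}}

```text
time: 4.82
tool_pos: [0.5855, 0.1692, 0.0178]
tcp_rot: [-3.063, -0.7, -0.005]
wrist_force: [0.7, 1.0, -0.2]
width: 1.003
grip_force: 0.0
```

Emit:
{"api": "drive_tool", "payload": {"rows": [[0, 0, 0, 0, 0, 0, 0.6], [0, 0, 0, 0, 0, 0, 0.5], [0, 0, 0, 0, 0, 0, 0.4], [0, 0, 0, 0, 0, 0, 0.3], [0, 0, 0, 0, 0, 0, 0.3], [0, 0, 0, 0, 0, 0, 0.3], [0, 0, 0, 0, 0, 0, 0.3], [0, 0, 0, 0, 0, 0, 0.3]], "force": 30}}

```text
time: 5.48
tool_pos: [0.5843, 0.1689, 0.0165]
tcp_rot: [3.062, 0.701, 0.002]
wrist_force: [0.5, -1.2, 5.3]
width: 0.476
grip_force: 32.4
```

Emit:
{"api": "drive_tool", "payload": {"rows": [[0, 0, 0, 0, 0, -0.005, 0.3], [0, 0, 0, 0, 0, -0.01, 0.3], [0, 0, 0, 0, 0, -0.02, 0.3], [0, 0, 0, 0, 0, -0.025, 0.3], [0, 0, 0, 0, 0, -0.01, 0.3], [0, 0, 0, 0, 0, 0, 0.3], [0, 0, 0, 0, 0, 0, 0.3], [0, 0, 0, 0, 0, 0, 0.3]]}}

```text
time: 6.15
tool_pos: [0.5824, 0.1686, 0.0843]
tcp_rot: [3.062, 0.701, -0.004]
wrist_force: [-0.3, 0.5, -4.0]
width: 0.474
grip_force: 31.5
```

Run:
```python
from h import *
np.set_printoptions(precision=4,suppress=True)
s=status.read_state();p=read_camera('wrist');save(p,'w3.png')
print(s,Ro.from_rotvec(s['tcp_rot']).as_matrix())
print(tool(s,np.array([.5325,-.2208,.29])-s['tool_pos']))
```

```text
{'time': 6.15, 'q': array([0.2407, 0.2674, 1.888 , 0.    , 0.9887, 1.3617]), 'joint_vel': array([-0.0003,  0.0125,  0.0104, -0.0004,  0.0051, -0.    ]), 'joint_torque': array([  0.0003, -50.3663, -34.8322,   0.0026,  -0.0879,   0.0001]), 'tool_pos': array([0.5824, 0.1686, 0.0843]), 'tcp_rot': array([ 3.0625,  0.7006, -0.004 ]), 'wrist_force': array([-0.3254,  0.5131, -4.0315]), 'torque': array([-0.0217,  0.0175, -0.0361]), 'grip_force': 31.509771498385817, 'width': 0.4741171758690775} [[ 0.9005  0.4348 -0.0025]
 [ 0.4348 -0.9005 -0.0006]
 [-0.0025 -0.0006 -1.    ]]
[-0.2147  0.3289 -0.2054]
```

View pics/w3.png

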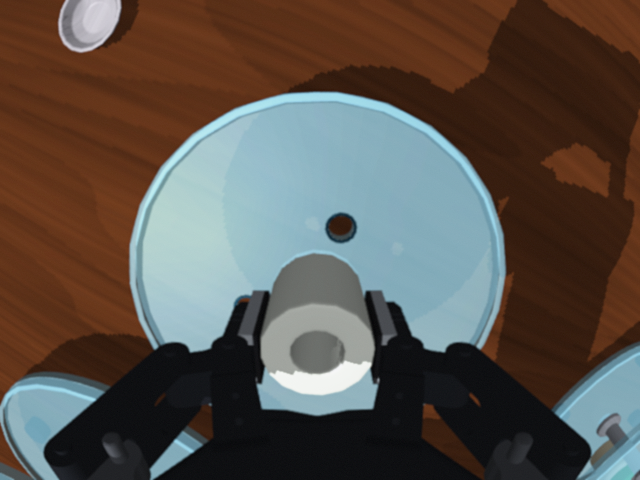

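The tier is held level: sleeve at (318,350), one hole at (341,227). I'll measure its place in the hand from these.

Run:
```python
from h import *
np.set_printoptions(precision=4,suppress=True)
s=status.read_state();p=read_camera('wrist')
zu=s['tool_pos'][2]-.017
H=wplane(p,s,341,227,zu+.005);S=wplane(p,s,318,349,zu+.052)
# rim: fit circle to far rim points, disc top z=.006+.008
R=[wplane(p,s,u,v,zu+.01) for u,v in((320,94),(132,250),(504,250),(190,150),(450,150))]
A=np.array([[2*r[0],2*r[1],1] for r in R]);b=[r[0]**2+r[1]**2 for r in R];c=np.linalg.lstsq(A,b,rcond=None)[0]
print('rim c',c[:2],np.sqrt(c[2]+c[0]**2+c[1]**2));print('S',S,'H',H,'tcp',s['tool_pos'])
for C in(S[:2],c[:2],s['tool_pos'][:2]): e=H[:2]-C;print(np.hypot(*e),np.degrees(np.arctan2(e[1],e[0])))
```

```text
rim c [0.5795 0.1659] 0.09120903629170564
S [0.5849 0.1689 0.1188] H [0.6165 0.173  0.0718] tcp [0.5821 0.1686 0.0838]
0.03186800633692881 7.454336514516668
0.03771478926996187 10.957342337161064
0.034691986197019915 7.387974580811895
```

Emit:
{"api": "drive_tool", "payload": {"rows": [[0, 0, 0, 0, 0, -0.015, 0.3], [0, 0, 0, 0, 0, -0.03, 0.3], [0, 0, 5, 0, 0, -0.035, 0.3], [0, 0, 5.6, 0, 0, -0.035, 0.3], [0, 0, 5.6, 0, 0, -0.035, 0.3], [0, 0, 5, 0, 0, -0.035, 0.3], [0, 0, 0, 0, 0, -0.02, 0.3], [0, 0, 0, 0, 0, 0, 0.3]], "force": 45}}

```text
time: 6.92
tool_pos: [0.5864, 0.1696, 0.2964]
tcp_rot: [-3.137, -0.125, -0.015]
wrist_force: [1.2, -0.1, -2.8]
width: 0.474
grip_force: 49.4
```

Emit:
{"api": "drive_tool", "payload": {"rows": [[0, 0, 0, -0.004, 0.019, 0, 0.3], [0, 0, 0, -0.006, 0.028, 0, 0.3], [0, 0, 0, -0.007, 0.033, 0, 0.3], [0, 0, 0, -0.007, 0.033, 0, 0.3], [0, 0, 0, -0.007, 0.033, 0, 0.3], [0, 0, 0, -0.007, 0.033, 0, 0.3], [0, 0, 0, -0.007, 0.033, 0, 0.3], [0, 0, 0, -0.007, 0.033, 0, 0.3]]}}

```text
time: 7.58
tool_pos: [0.5494, -0.0807, 0.2869]
tcp_rot: [-3.138, -0.126, 0.008]
wrist_force: [1.8, -1.2, -3.3]
width: 0.477
grip_force: 49.2
```

Emit:
{"api": "drive_tool", "payload": {"rows": [[0, 0, 0, -0.007, 0.033, 0, 0.3], [0, 0, 0, -0.007, 0.033, 0, 0.3], [0, 0, 0, -0.007, 0.033, 0, 0.3], [0, 0, 0, -0.005, 0.025, 0, 0.3], [0, 0, 0, -0.003, 0.015, 0, 0.3], [0, 0, 0, 0, 0, 0, 0.3], [0, 0, 0, 0, 0, 0, 0.3], [0, 0, 0, 0, 0, 0, 0.3]]}}

```text
time: 8.25
tool_pos: [0.5327, -0.2195, 0.2882]
tcp_rot: [-3.137, -0.125, 0.005]
wrist_force: [1.2, 0.1, -3.4]
width: 0.474
grip_force: 49.2
```

```bash
cat > now.py <<'E'
from h import *
np.set_printoptions(precision=4,suppress=True)
s=status.read_state();R=Ro.from_rotvec(s['tcp_rot']).as_matrix()
print(s['time'],s['tool_pos'],'F',s['wrist_force'],'T',s['torque'],'w',s['width'],s['grip_force'],'yaw',np.degrees(np.arctan2(R[1,0],R[0,0])),'z',R[:,2],'togo',tool(s,np.array([.5325,-.2208,.25])-s['tool_pos']))
E
python3 now.py
python3 - <<'E'
from h import *
s=status.read_state();p=read_camera('wrist');save(p,'w4.png')
a=read_camera('scene');save(a,'s4.png');t=read_camera('top');save(t,'t4.png')
w=cv2.imread('pics/w4.png');w=cv2.resize(w,(400,300))
g=lambda n,x,y,ww,h:cv2.resize(cv2.imread('pics/'+n)[y:y+h,x:x+ww],(400,300),interpolation=cv2.INTER_CUBIC)
cv2.imwrite('pics/m4.png',np.vstack([np.hstack([w,g('s4.png',160,140,160,120)]),np.hstack([g('t4.png',360,140,160,120),g('s4.png',0,0,640,480)])]))
E
```

```text
8.25 [ 0.5327 -0.2195  0.2882] F [ 1.2276  0.1346 -3.3628] T [0.0477 0.0073 0.0108] w 0.4736572291052743 49.151334387715906 yaw 4.572114975349919 z [-0.0034  0.0023 -1.    ] togo [-0.0002  0.0014  0.0382]
```

View pics/m4.png

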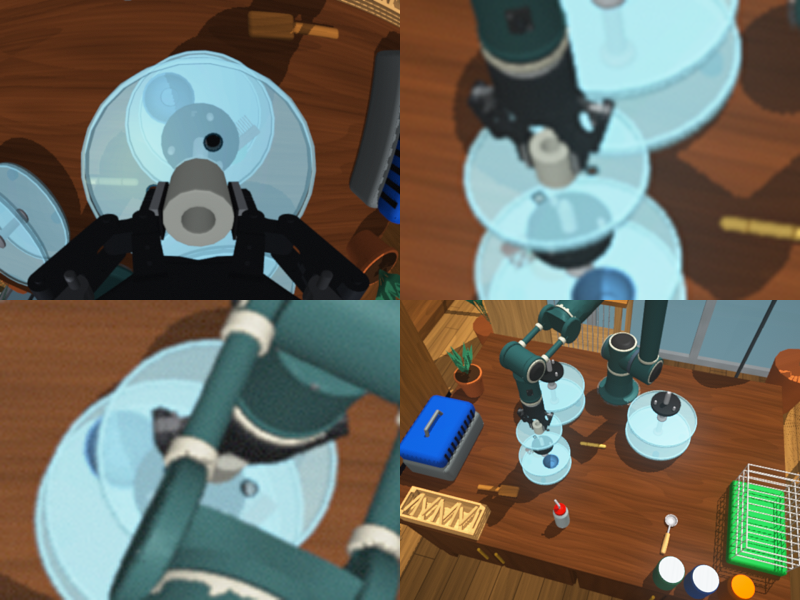

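The montage shows the tier level over the hub, with the hub and studs visible through the disc and the hole unchanged in the hand at wrist (341,227). I'll lower it in steps.

Emit:
{"api": "drive_tool", "payload": {"rows": [[0, 0, 0, 0, 0.001, 0.01, 0.3], [0, 0, 0, 0, 0, 0.012, 0.3], [0, 0, 0, 0, 0, 0.012, 0.3], [0, 0, 0, 0, 0, 0.008, 0.3], [0, 0, 0, 0, 0, 0.0, 0.3], [0, 0, 0, 0, 0, 0, 0.3], [0, 0, 0, 0, 0, 0, 0.3], [0, 0, 0, 0, 0, 0, 0.3]]}}

```text
time: 9.07
tool_pos: [0.5341, -0.2216, 0.2495]
tcp_rot: [3.138, 0.125, 0.002]
wrist_force: [0.3, 0.6, -3.8]
width: 0.47
grip_force: 49.2
```

```bash
python3 now.py; python3 now.py
```

```text
9.0667 [ 0.5341 -0.2216  0.2495] F [ 0.3195  0.5957 -3.7957] T [0.0117 0.0368 0.0897] w 0.4702184753582908 49.16277780197561 yaw 4.568462758886941 z [ 0.0012 -0.0006 -1.    ] togo [-0.0015 -0.0009 -0.0005]
9.0667 [ 0.5341 -0.2216  0.2495] F [ 0.3195  0.5957 -3.7957] T [0.0117 0.0368 0.0897] w 0.4702184753582908 49.16277780197561 yaw 4.568462758886941 z [ 0.0012 -0.0006 -1.    ] togo [-0.0015 -0.0009 -0.0005]
```

Emit:
{"api": "drive_tool", "payload": {"rows": [[0, 0, 0, -0.001, -0.0005, 0.005, 0.3], [0, 0, 0, 0, 0, 0.006, 0.3], [0, 0, 0, 0, 0, 0.006, 0.3], [0, 0, 0, 0, 0, 0.006, 0.3], [0, 0, 0, 0, 0, 0.006, 0.3], [0, 0, 0, 0, 0, 0.004, 0.3], [0, 0, 0, 0, 0, 0, 0.3], [0, 0, 0, 0, 0, 0, 0.3]]}}

```text
time: 9.73
tool_pos: [0.5323, -0.2208, 0.2151]
tcp_rot: [-3.139, -0.125, 0.001]
wrist_force: [-0.5, -0.3, -3.4]
width: 0.472
grip_force: 49.2
```

```bash
python3 now.py
```

```text
9.7333 [ 0.5323 -0.2208  0.2151] F [-0.5443 -0.3394 -3.3815] T [-0.0189  0.0262  0.0196] w 0.4722765246994644 49.225499283056706 yaw 4.570727351320955 z [-0.001   0.0004 -1.    ] togo [ 0.0002  0.     -0.0349]
```

Emit:
{"api": "drive_tool", "payload": {"rows": [[0, 0, 0, 0, 0, 0.003, 0.3], [0, 0, 0, 0, 0, 0.003, 0.3], [0, 0, 0, 0, 0, 0.003, 0.3], [0, 0, 0, 0, 0, 0.002, 0.3], [0, 0, 0, 0, 0, 0.001, 0.3], [0, 0, 0, 0, 0, 0.001, 0.3], [0, 0, 0, 0, 0, 0, 0.3], [0, 0, 0, 0, 0, 0, 0.3]]}}

```text
time: 10.4
tool_pos: [0.5326, -0.2209, 0.2027]
tcp_rot: [3.139, 0.125, 0.0]
wrist_force: [-0.3, -1.2, -3.1]
width: 0.471
grip_force: 49.3
```

```bash
python3 now.py
```

```text
10.4 [ 0.5326 -0.2209  0.2027] F [-0.3331 -1.2277 -3.0949] T [-0.0157  0.0056 -0.0388] w 0.4711221773031681 49.26443936303258 yaw 4.570917353957909 z [ 0.0001  0.     -1.    ] togo [-0.0001 -0.0001 -0.0473]
```

Emit:
{"api": "drive_tool", "payload": {"rows": [[0, 0, 0, 0, 0, 0.001, 0.3], [0, 0, 0, 0, 0, 0.001, 0.3], [0, 0, 0, 0, 0, 0.001, 0.3], [0, 0, 0, 0, 0, 0, 0.3], [0, 0, 0, 0, 0, 0, 0.3]]}}

```text
time: 10.82
tool_pos: [0.5325, -0.2209, 0.1996]
tcp_rot: [-3.139, -0.125, 0.0]
wrist_force: [-0.5, 0.9, -4.1]
width: 0.474
grip_force: 49.3
```

```bash
python3 now.py
```

```text
10.8167 [ 0.5325 -0.2209  0.1996] F [-0.4916  0.9385 -4.145 ] T [ 0.0863 -0.033   0.0015] w 0.4738612892066153 49.26411136519164 yaw 4.569708319405645 z [-0.0002  0.0001 -1.    ] togo [ 0.     -0.0001 -0.0504]
```

Emit:
{"api": "drive_tool", "payload": {"rows": [[0, 0, 0, 0, 0, 0.001, 0.3], [0, 0, 0, 0, 0, 0.001, 0.3], [0, 0, 0, 0, 0, 0.001, 0.3], [0, 0, 0, 0, 0, 0.001, 0.3], [0, 0, 0, 0, 0, 0, 0.3], [0, 0, 0, 0, 0, 0, 0.3]]}}

```text
time: 11.32
tool_pos: [0.5325, -0.2209, 0.1956]
tcp_rot: [-3.139, -0.125, 0.0]
wrist_force: [0.2, 1.0, -3.7]
width: 0.471
grip_force: 49.3
```

```bash
python3 now.py
```

```text
11.3167 [ 0.5325 -0.2209  0.1956] F [ 0.1887  0.9778 -3.7399] T [ 0.035  -0.0368 -0.0067] w 0.4712230041731518 49.2632040171884 yaw 4.572267049643426 z [-0.0003  0.0001 -1.    ] togo [-0.     -0.0001 -0.0544]
```

Still free, so the studs are in the holes. I'll continue in finer steps.

Emit:
{"api": "drive_tool", "payload": {"rows": [[0, 0, 0, 0, 0, 0.001, 0.3], [0, 0, 0, 0, 0, 0.001, 0.3], [0, 0, 0, 0, 0, 0.0005, 0.3], [0, 0, 0, 0, 0, 0, 0.3], [0, 0, 0, 0, 0, 0, 0.3]]}}

```text
time: 11.73
tool_pos: [0.5325, -0.2209, 0.1931]
tcp_rot: [-3.139, -0.125, 0.0]
wrist_force: [-0.2, -0.3, -3.7]
width: 0.468
grip_force: 49.3
```

Emit:
{"api": "drive_tool", "payload": {"rows": [[0, 0, 0, 0, 0, 0.0005, 0.3], [0, 0, 0, 0, 0, 0.0005, 0.3], [0, 0, 0, 0, 0, 0, 0.3], [0, 0, 0, 0, 0, 0, 0.3]]}}

```text
time: 12.07
tool_pos: [0.5326, -0.2209, 0.1922]
tcp_rot: [-3.139, -0.125, 0.0]
wrist_force: [0.2, -0.1, -3.9]
width: 0.472
grip_force: 49.3
```

Emit:
{"api": "drive_tool", "payload": {"rows": [[0, 0, 0, 0, 0, 0.0005, 0.3], [0, 0, 0, 0, 0, 0, 0.3], [0, 0, 0, 0, 0, 0.0005, 0.3], [0, 0, 0, 0, 0, 0, 0.3], [0, 0, 0, 0, 0, 0, 0.3]]}}

```text
time: 12.48
tool_pos: [0.5326, -0.2209, 0.1916]
tcp_rot: [3.139, 0.125, 0.0]
wrist_force: [-1.8, -0.2, -1.1]
width: 0.472
grip_force: 49.4
```

Emit:
{"api": "drive_tool", "payload": {"rows": [[0, 0, 0, 0, 0, 0.0005, 0.3], [0, 0, 0, 0, 0, 0, 0.3], [0, 0, 0, 0, 0, 0, 0.3]]}}

```text
time: 12.73
tool_pos: [0.5326, -0.2209, 0.1916]
tcp_rot: [3.139, 0.125, 0.0]
wrist_force: [-3.4, 1.2, 3.8]
width: 0.472
grip_force: 50.0
```

Contact on the hub at the expected height: force rises to +3.8 N at TCP 0.1916 m, 16.6 mm above 175 mm. I'll ease off the grip and open.

Emit:
{"api": "drive_tool", "payload": {"rows": [[0, 0, 0, 0, 0, 0, 0.45], [0, 0, 0, 0, 0, 0, 0.5], [0, 0, 0, 0, 0, 0, 0.55], [0, 0, 0, 0, 0, 0, 0.6], [0, 0, 0, 0, 0, 0, 0.7], [0, 0, 0, 0, 0, 0, 0.85], [0, 0, 0, 0, 0, 0, 1], [0, 0, 0, 0, 0, 0, 1]], "force": 20}}

```text
time: 13.4
tool_pos: [0.5326, -0.2209, 0.1906]
tcp_rot: [-3.139, -0.125, 0.0]
wrist_force: [0.9, -0.9, -1.0]
width: 1.002
grip_force: 0.0
```

Emit:
{"api": "drive_tool", "payload": {"rows": [[0, 0, 0, 0, 0, 0, 1], [0, 0, 0, 0, 0, -0.008, 1], [0, 0, 0, 0, 0, -0.015, 1], [0, 0, 0, 0, 0, -0.02, 1], [0, 0, 0, 0, 0, -0.03, 1], [0, 0, 0, 0, 0, -0.03, 1], [0, 0, 0, 0, 0, -0.02, 1], [0, 0, 0, 0, 0, 0, 1]]}}

```text
time: 14.07
tool_pos: [0.5352, -0.2221, 0.321]
tcp_rot: [3.134, 0.125, 0.015]
wrist_force: [0.1, 0.2, 1.2]
width: 1.003
grip_force: 0.0
```

```bash
python3 now.py
python3 - <<'E'
from h import *
p=read_camera('wrist');save(p,'w5.png');a=read_camera('scene');save(a,'s5.png')
g=lambda n,x,y,ww,h:cv2.resize(cv2.imread('pics/'+n)[y:y+h,x:x+ww],(400,300),interpolation=cv2.INTER_CUBIC)
cv2.imwrite('pics/m5.png',np.hstack([g('w5.png',0,0,640,480),g('s5.png',170,170,120,90)]))
E
```

```text
14.0667 [ 0.5352 -0.2221  0.321 ] F [0.0754 0.171  1.1778] T [ 0.041  -0.0079 -0.0327] w 1.0028500998147383 0.0 yaw 4.574392500829039 z [ 0.01   -0.0046 -0.9999] togo [-0.0033 -0.0019  0.0709]
```

View pics/m5.png

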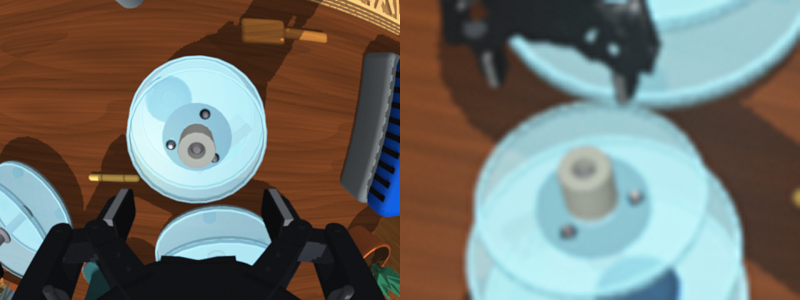

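The tier lies level on the hub, at left-panel (197,130), with studs standing in all three holes. The gripper is open and clear.

```bash
python3 -c "
from workcell import workorder; print(workorder.finish_job())"
```

```text
the job is handed in; nothing more can be done
None
```

The tier is back on the stand, seated on the hub with all three studs in its holes and released, and the job was handed in at about 14 s; hand-in returned no verdict.

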